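Four clicks up and hold for the specimen photograph

TASK

Pick up the short glass specimen jar with a light grip (its glass is thin) and stand it upright in the middle of the photo stand's round stage, then let go of it and, with the fingers, push the upright handle of the ratchet lever from its rest exactly four clicks, feeling for each click and never going on to a fifth, and finish while still holding the lever there, because it springs back when let go. Leave the two taller jars and the forceps where they are.

Things in the scene. Friction and masses are not known exactly. Their poses are not given: they have to be found in the camera images.
- jar: The short specimen jar: clear glass, white screw cap, no label, 34 mm diameter, 45 mm tall, about 60 g, standing loose among two taller jars (they swap places). Origin at the centre of its underside, z up. Thin glass: it breaks if the two fingers together press on it with more than 100 N (50 N each); a grip of 20 to 25 N is plenty.
- stand: Grey photo stand fixed to the bench. Origin at bench level; x points towards its camera, y to its stage side. Base plate 20 mm high, x -60 to 180, y -150 to 100 mm. A black side-looking camera fills x 101 to 180, y 17 to 83 mm, up to 124 mm high. Stage axis at x 0, y 50 mm; lever pivot at x 0, y -60 mm.
- stage_top (a point): Centre of the upper face of the round aluminium stage, 64 mm diameter, 55 mm above the bench while the lever is at rest. The stage moves straight up by 25 mm per radian of lever travel (about 15 mm at the fourth click).
- lever: The ratchet lever, an aluminium arm swinging level about a vertical pivot; origin on the pivot axis, 45 mm above the bench; x along the arm to the handle. At rest it is on a stop, its x axis 2.2 rad clockwise from the stand's x axis. Push it anticlockwise seen from above (the handle goes away from the robot); travel 0.95 rad.
- lever_root (a point): The same pivot point, 54 mm above the bench, axes as the lever's. A spring always drives the lever back to rest: about 4 N at the handle at rest, 5.5 N at the fourth click. Climbing each tooth adds about 1 N; just past its crest the push drops by about 3 N for 0.04 rad, then comes back: that dip is the click. Let go, the lever flies back to rest.
- handle (a point): Point on the lever's upright black handle, 85 mm above the bench, 115 mm from the pivot; axes as the lever's. The handle is a post of 12 mm diameter from the arm (52 mm above the bench) to 100 mm. Push it with shut fingertips standing beside the post, on its clockwise side.
- quadrant: Toothed steel quadrant fixed under the lever; origin on the pivot axis, 20 mm high. Its turn varies by 0.1 rad between starts, so the free travel before click one varies. Anticlockwise from its x axis to the lever's x axis: rest 0.33 to 0.43 rad; tooth crests 0.475, 0.625, 0.775, 0.925, 1.075, 1.225 rad, one click at each; the bottom after click four is at 0.97.
- tall_jar_a: A taller labelled glass jar, 40 mm diameter, 70 mm tall, white cap; leave alone. Origin at the centre of its underside.
- tall_jar_b: The other taller labelled jar, same size; leave alone. Origin at the centre of its underside.
- forceps: Steel forceps, 126 mm long along x, 18 mm wide, 6 mm high, lying flat on the bench; leave alone.
There are look-alikes about, which are no part of the job. Leave any green or purple look-alike of the jar alone.

How it is judged (in metres and radians):
On the way, in this order (a step that is already met when the one before it is completed fails the run):
1. the short jar stands released in the middle of the stage, the lever not yet worked (horizontal distance between jar and stage_top below 0.01 m and z of jar in the frame of stage_top between -0.004 and 0.004 m and angle between jar's own z axis and vertical below 0.12 rad and contact force between the fingers and jar below 0.2 N and angle between the x axis of handle and the x axis of quadrant, either way round below 0.5 rad), for 0.2 s.
2. the lever has been pushed to its fourth click (angle between the x axis of handle and the x axis of quadrant, either way round between 0.925 and 1.07 rad), for 0.1 s.
At the end, for the whole second after the job is handed in: The lever is past its fourth click and short of the fifth (0.925 to 1.07 rad from the quadrant's x axis), still, and held there by the fingers with more than 1 N; the short jar stands upright (within 0.12 rad) on the stage, within 10 mm of its centre, untouched by the fingers (all of step 2 and horizontal distance between jar and stage_top below 0.01 m and z of jar in the frame of stage_top between -0.004 and 0.004 m and angle between jar's own z axis and vertical below 0.12 rad and contact force between the fingers and jar below 0.2 N and contact force between the fingers and lever above 1 N and angular speed of lever below 0.1 rad/s); the arm keeps its last pose, push and grip.
It fails at once if the jar's thin glass is pressed with more than 50 N by each finger (100 N in all) (contact force between the fingers and jar above 100 N).
It fails at once if the lever goes on to a fifth click (angle between the x axis of handle and the x axis of quadrant, either way round above 1.09 rad).
It fails at once if the short jar is tipped over (angle between jar's own z axis and vertical above 0.6 rad).
It fails at once if a taller jar or the forceps is disturbed (distance of any of tall_jar_a, tall_jar_b, forceps from where it was at the start of the episode above 0.03 m).
It also fails if it takes over 67 s, if anything falls off the work surface, if the arm or the gripper's body presses on something with over 40 N, if the wrist force passes 120 N, or if a joint passes its speed limit or range.

ROBOT

A 6-joint arm with a two-finger parallel gripper is mounted at the origin on the work surface. World frame = base frame: x ahead of the robot, y to its left, z up, the work surface at z = 0. Lengths are in mm, angles in rad, forces in N, time in s.
With the tool pointing down it reaches from about 350 to 975 mm from the base axis. Payload 7.1 kg.
Tool frame: the origin (TCP) lies on the front face of the gripper's body, between the roots of the fingers; the fingertips stand 80 mm ahead of it and the grasp point (between the pads) lies 61 mm ahead of it (env.tips_ahead is the distance from the TCP to the fingertips, in mm); z points along the fingers, y is the line along which they close (so a half turn about z gives the same grasp; the last joint's range is limited). The gripper opens to 88 mm and grips with 3 to 60 N. Pads are 20 mm wide; open, the fingers measure 115 mm over their backs; the gripper's body (75 mm by 178 mm) begins 61 mm behind the grasp point.
Start: joints at [1.161, 0.423, 1.63, -0, 1.089, -0.019], TCP at [238.048, 577.874, 302.675] pointing down, gripper open.
Joint ranges: [-3, 3], [-0.9, 2.11], [0.09, 2.58], [-1.31, 4.45], [0.11, 2.69], [-2.54, 2.54]. Speed limits (rad/s): [2.39, 2.39, 3.01, 3.14, 3.14, 3.14].

INTERFACE

Orientations are given as a unit quaternion [x, y, z, w].
In Python, from station import env, set_gripper, viewer, workorder gives the robot as it stands. Calls block until the motion is done:
- env.reach(position, orientation): joint-space move of the TCP to a pose.
- env.move_l(position, rot=None, rate=150, f_stop=None): straight line of the TCP; rot=None keeps the orientation; rate is the mean speed in mm/s. With f_stop (N) it stops when the force on the tool has changed by that much, and returns True; else False.
- env.move_joints(angles): joint-space move.
- set_gripper(opening): finger opening in mm; the grip force is fixed at half the most; returns when the fingers have stopped.
- env.hold(seconds).
- env.ik(position, orientation): joint angles nearest the present ones, or None.
- env.read_state(): the state.
- viewer.camera(name): name is "scene" or "side" or "wrist"; returns the picture (480x640x3 uint8, blue, green, red); there is no depth.
- viewer.camera_params(name): a dict with "fx", "fy", "cx", "cy" (pixels), "pose" (4x4, takes a point from camera to world coordinates); the wrist camera has in their place "tool_from_camera" (4x4, takes a point from camera to tool coordinates, whose origin is the TCP and whose axes are the flange's). Camera axes: x right, y up, looking along -z (the intrinsics and any distortion apply to the point x, -y, -z); pixel columns grow to the right and rows downward; lengths in mm; the calibration is good to about 2 mm. The wrist camera is an equidistant fisheye: a pixel r from the principal point sees the ray r / f radians off the axis. A picture is of the moment at which its call begins: read the wrist's pose just before it. camera_params takes no time and is no camera call.
A pose or a line that the arm cannot do raises env.IKError and nothing moves.
- workorder.sign_off(): hands the job in; it is judged then, once.
The state is a dict: "time_s": time; "qpos": joint angles; "dq": joint speeds; "tau": joint torques, N m; "tool_pos": TCP position; "orientation": TCP orientation; "force": force on the tool from outside, world axes, zero at the start; "wrist_torque": the same for the moment, N m; "width": finger opening in mm; "grip_force": force on a finger pad.
Only numpy, scipy, OpenCV 4.12 (cv2) and the standard library are available. Lean on these libraries where they do the work, as an engineer would, in place of code of your own. Each camera call takes 0.05 s, during which the arm holds its last target. There are 200 camera calls.

## Working session

There is one attempt and no reset: what is moved stays moved. The work goes in short steps, each a Python script; the robot and the scene stay as the last script left them, time stands still between calls to the robot, and variables do not carry over. Pictures are saved under pics/ and viewed, at most 10 in all, crops included, and the job is handed in when it is done.

```bash
mkdir -p pics; ls
python3 - <<'E'
from station import env, set_gripper, viewer, workorder
import cv2,numpy as np
for n in("scene","side","wrist"):
    im=viewer.camera(n); cv2.imwrite(f"pics/{n}0.png",im)
    p=viewer.camera_params(n); print(n,{k:np.round(v,3).tolist() for k,v in p.items()})
s=env.read_state();print({k:np.round(v,3).tolist() for k,v in s.items()})
E
```

```text
pics
scene {'fx': 455.068, 'fy': 455.068, 'cx': 317.753, 'cy': 234.95, 'pose': [[-0.821, -0.464, 0.331, 801.826], [0.57, -0.664, 0.484, 448.907], [-0.005, 0.586, 0.81, 717.4], [0.0, 0.0, 0.0, 1.0]]}
side {'fx': 555.906, 'fy': 555.906, 'cx': 317.743, 'cy': 240.273, 'pose': [[0.987, 0.096, -0.126, 408.037], [-0.158, 0.663, -0.732, -675.328], [0.014, 0.743, 0.669, 733.057], [0.0, 0.0, 0.0, 1.0]]}
wrist {'fx': 371.648, 'fy': 371.648, 'cx': 317.278, 'cy': 242.072, 'tool_from_camera': [[-0.0, 0.969, 0.247, 66.065], [1.0, 0.001, -0.001, 0.493], [-0.001, 0.247, -0.969, -83.382], [0.0, 0.0, 0.0, 1.0]]}
{'time_s': 0.15, 'qpos': [1.161, 0.424, 1.631, 0.0, 1.089, -0.019], 'dq': [-0.001, -0.003, -0.003, -0.001, -0.0, 0.001], 'tau': [0.0, -54.499, -27.392, 0.064, 0.02, -0.0], 'tool_pos': [237.923, 577.588, 302.072], 'orientation': [0.194, 0.981, -0.001, -0.0], 'force': [0.635, 0.242, -0.631], 'wrist_torque': [-0.023, -0.004, 0.001], 'grip_force': 0.0, 'width': 87.801}
```

View pics/scene0.png

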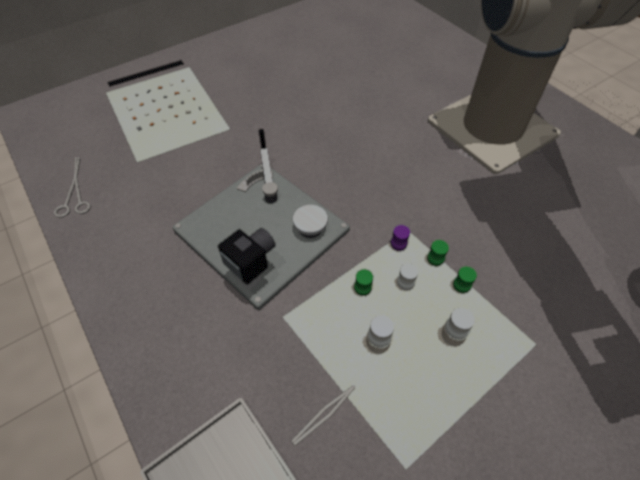

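View pics/side0.png

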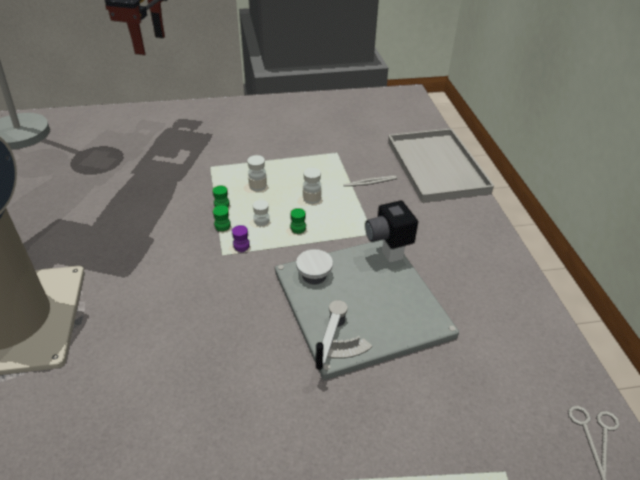

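Candidates for the short jar:
- Clear jar with white cap: scene (408,275), side (261,211). This is the one that matches the description.
- Green look-alikes: scene (438,252), (465,279), (364,282).
- Purple look-alike: scene (400,237).
- Tall labelled jars: scene (380,333), (459,325).

The stage is at scene (310,218), the handle top at scene (262,131) and the pivot at scene (270,188).

```bash
cat > h.py <<'E'
from station import env, set_gripper, viewer, workorder
import cv2,numpy as np
from scipy.spatial.transform import Rotation as R
def ray(n,uv,T=None):
    p=viewer.camera_params(n); x=(uv[0]-p["cx"])/p["fx"]; y=(uv[1]-p["cy"])/p["fy"]
    if n=="wrist":
        r=np.hypot(x,y); k=np.sin(r)/r if r>1e-9 else 1; d=np.array([x*k,-y*k,-np.cos(r)]); M=T@p["tool_from_camera"]
    else: d=np.array([x,-y,-1.]); M=np.array(p["pose"])
    d=M[:3,:3]@d
    return M[:3,3],d/np.linalg.norm(d)
def tri(rays):
    A=[np.eye(3)-np.outer(d,d) for o,d in rays]; b=[a@o for a,(o,d) in zip(A,rays)]
    X=np.linalg.solve(sum(A),sum(b)); return X,[round(float(np.linalg.norm(a@(X-o))),1) for a,(o,d) in zip(A,rays)]
def plane(ry,z): o,d=ry; return o+d*(z-o[2])/d[2]
def toolT():
    s=env.read_state(); T=np.eye(4); T[:3,:3]=R.from_quat(s["orientation"]).as_matrix(); T[:3,3]=s["tool_pos"]; return T
def proj(X,T):  # world->wrist pixel
    p=viewer.camera_params("wrist"); c=np.linalg.inv(T@p["tool_from_camera"])@np.append(X,1); v=np.array([c[0],-c[1],-c[2]])
    th=np.arctan2(np.hypot(v[0],v[1]),v[2]); u=v[:2]/np.hypot(v[0],v[1])*th*p["fx"]; return u+[p["cx"],p["cy"]]
def quat(yaw): # pointing down, tool y axis at yaw+90 => tool x at yaw
    c,s=np.cos(yaw),np.sin(yaw); return R.from_matrix(np.array([[c,s,0],[s,-c,0],[0,0,-1]])).as_quat()
E
python3 - <<'E'
from h import *
P=dict(jar=((408,270),(261,207)),tallA=((380,325),(312,176)),tallB=((460,318),(256,163)),purple=((401,231),(240,232)),g1=((438,246),(221,212)),g2=((466,273),(220,191)),g3=((364,276),(298,214)),stage=((310,218),(314,263)),handle=((262,131),(320,346)),pivot=((270,188),(338,308)))
for k,(a,b) in P.items(): X,e=tri([ray("scene",a),ray("side",b)]); print(k,X.round(1),e)
for k,a in dict(sL=(176,231),sT=(265,163),sR=(348,229),sB=(257,301)).items(): print(k,plane(ray("scene",a),20).round(1))
for k,a in dict(sTL=(276,268),sTR=(404,240),sBR=(455,332),sBL=(324,372)).items(): print(k,plane(ray("side",a),20).round(1))
for k,a in dict(f1=(354,388),f2=(294,441)).items(): print(k,plane(ray("scene",a),3).round(1))
a=cv2.imread("pics/scene0.png")[205:365,340:500]; b=cv2.imread("pics/side0.png")[140:260,190:350]
cv2.imwrite("pics/crop1.png",np.hstack([cv2.resize(a,(400,400)),cv2.resize(b,(400,300))[:,:] if 0 else cv2.copyMakeBorder(cv2.resize(b,(400,300)),0,100,0,0,0)]))
E
```

```text
jar [441.5 196.   41.1] [1.3, 1.3]
tallA [554.  254.9  63. ] [0.1, 0.1]
tallB [443.6 317.5  63.3] [0.2, 0.2]
purple [396.3 125.5  41.7] [1.1, 1.1]
g1 [363.5 189.4  42.2] [0.4, 0.4]
g2 [363.4 258.4  42.2] [0.5, 0.5]
g3 [511.5 162.3  42.1] [0.9, 0.9]
stage [520.3  11.4  52.5] [0.3, 0.3]
handle [ 494.5 -199.5   96.9] [1.6, 1.6]
pivot [542.5 -95.7  51.5] [0.7, 0.7]
sL [ 733.3 -130.5   20. ]
sT [ 501.2 -188.5   20. ]
sR [461.7  53.8  20. ]
sB [682.   87.3  20. ]
sTL [455.8  41.1  20. ]
sTR [706.9  81.4  20. ]
sBR [ 728.4 -147.6   20. ]
sBL [ 504.8 -191.7   20. ]
f1 [631.7 296.2   3. ]
f2 [750.3 307.2   3. ]
```

View pics/crop1.png

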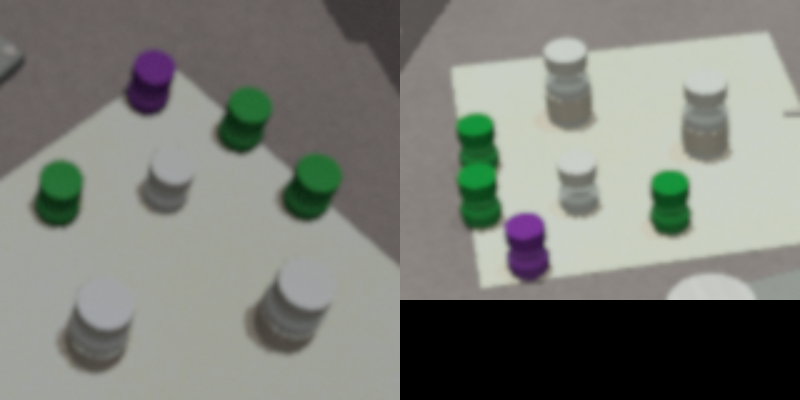

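The close crop confirms it: the short, clear, white-capped jar is at crop (170,180) left and (577,180) right. The green and purple look-alikes and the two tall jars are clearly different. Next I'll look from above with the wrist camera.

Run:
```python
from h import *
q=quat(np.radians(-164)); print(env.ik([441,196,230],q),env.ik([520,11,250],q))
ims=[]
for i,(p) in enumerate([(441,196,230),(470,110,230),(505,30,260)]):
    env.reach(p,q) ; env.hold(.3)
    T=toolT(); im=viewer.camera("wrist"); cv2.imwrite(f"pics/w{i}.png",im); np.save(f"T{i}.npy",T)
    print(T[:3,3].round(1),env.read_state()["time_s"],proj([441,196,45],T).round(),proj([520,11,55],T).round())
    ims.append(im)
m=np.hstack([cv2.resize(ims[0],(400,300)),cv2.resize(ims[1],(400,300))]); m2=np.hstack([cv2.resize(ims[2],(400,300)),np.zeros((300,400,3),np.uint8)])
cv2.imwrite("pics/m1.png",np.vstack([m,m2]))
```

```text
[ 3.93563423e-01  3.24453492e-01  1.99384256e+00 -4.44089210e-16
  8.23296599e-01 -1.45648558e+00] [-1.73080178e-03  3.42943771e-01  1.90148613e+00 -4.44089210e-16
  8.97162756e-01 -1.85177981e+00]
[441.  196.5 230. ] 2.1083 [317. 238.] [ 83. 270.]
[469.7 110.8 230. ] 2.9083 [435. 234.] [175. 268.]
[504.5  30.8 259.6] 3.7167 [514. 215.] [288. 244.]
```

View pics/m1.png

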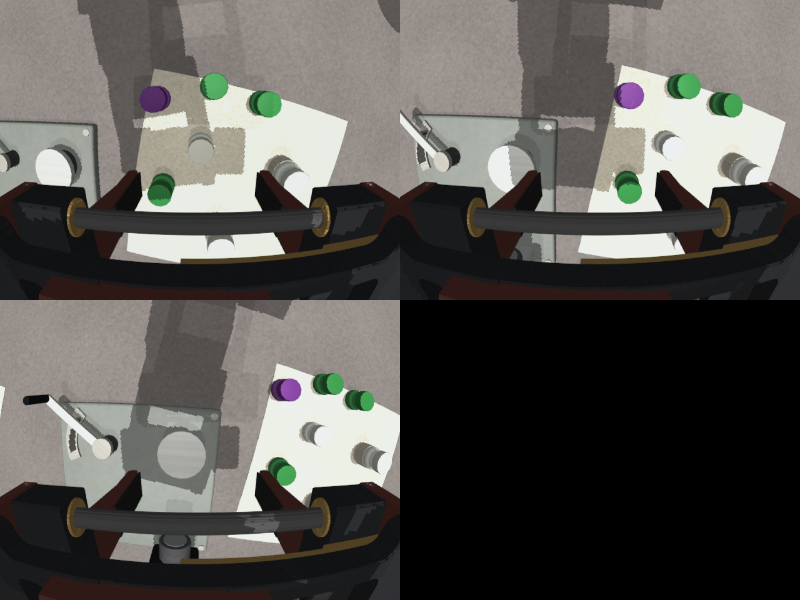

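In the composite, the jar cap is at about (201,150) in view 0, which is (321,240) full size, and at (272,147) in view 1, which is (435,235). The stage is at (182,155) in view 2, which is (291,248). These agree with my predictions to within a few pixels. I'll refine them with circle fits.

Run:
```python
from h import *
I=[cv2.imread(f"pics/w{i}.png") for i in range(3)]; T=[np.load(f"T{i}.npy") for i in range(3)]
def circ(i,c,r0,r1,w):
    x,y=int(c[0]-w),int(c[1]-w); x=max(x,0)
    g=cv2.cvtColor(I[i][y:y+2*w,x:x+2*w],cv2.COLOR_BGR2GRAY); g=cv2.resize(g,None,fx=4,fy=4,interpolation=cv2.INTER_CUBIC)
    k=cv2.HoughCircles(g,cv2.HOUGH_GRADIENT_ALT,1,4,param1=120,param2=.6,minRadius=4*r0,maxRadius=4*r1)
    if k is None: return None
    return [(round(a/4+x-.4,1),round(b/4+y-.4,1),round(c_/4,1)) for a,b,c_ in k[0]]
print("jar",[circ(i,c,12,24,32) for i,c in((0,(320,240)),(1,(435,235)),(2,(513,216)))])
print("stage",[circ(i,c,25,50,60) for i,c in((0,(88,266)),(1,(178,270)),(2,(291,248)))])
print("pivot",[circ(i,c,8,25,30) for i,c in((1,(72,255)),(2,(164,237)))])
```

```text
jar [[(np.float32(320.6), np.float32(235.8), np.float32(22.0)), (np.float32(320.4), np.float32(241.6), np.float32(21.6)), (np.float32(319.6), np.float32(232.4), np.float32(19.9)), (np.float32(320.1), np.float32(230.6), np.float32(19.1))], [(np.float32(433.4), np.float32(234.1), np.float32(20.2)), (np.float32(434.8), np.float32(235.6), np.float32(21.1)), (np.float32(438.4), np.float32(239.6), np.float32(20.3)), (np.float32(423.1), np.float32(229.4), np.float32(17.5))], [(np.float32(502.1), np.float32(211.8), np.float32(15.9)), (np.float32(509.1), np.float32(215.8), np.float32(17.0))]]
stage [[(np.float32(86.1), np.float32(268.1), np.float32(31.0)), (np.float32(89.1), np.float32(267.6), np.float32(33.5)), (np.float32(103.4), np.float32(270.1), np.float32(28.4)), (np.float32(90.6), np.float32(271.8), np.float32(27.4)), (np.float32(80.4), np.float32(270.4), np.float32(30.7))], [(np.float32(177.4), np.float32(270.6), np.float32(37.9)), (np.float32(170.6), np.float32(263.8), np.float32(31.9))], [(np.float32(289.1), np.float32(246.1), np.float32(38.4))]]
pivot [[(np.float32(62.8), np.float32(257.6), np.float32(19.3)), (np.float32(67.4), np.float32(259.4), np.float32(14.9)), (np.float32(66.8), np.float32(255.8), np.float32(14.9)), (np.float32(61.4), np.float32(260.8), np.float32(17.0)), (np.float32(82.6), np.float32(249.6), np.float32(14.3)), (np.float32(62.8), np.float32(257.6), np.float32(15.0)), (np.float32(67.6), np.float32(262.1), np.float32(11.5)), (np.float32(64.6), np.float32(257.6), np.float32(12.2)), (np.float32(84.1), np.float32(246.8), np.float32(11.3)), (np.float32(68.1), np.float32(265.8), np.float32(9.1))], [(np.float32(165.4), np.float32(238.4), np.float32(17.2)), (np.float32(162.6), np.float32(236.1), np.float32(17.8)), (np.float32(161.6), np.float32(239.4), np.float32(15.1))]]
```

Run:
```python
from h import *
T=[np.load(f"T{i}.npy") for i in range(3)]
J=[ray("wrist",(320.4,241.6),T[0]),ray("wrist",(434.8,235.6),T[1])]
S=[ray("wrist",(87.5,268),T[0]),ray("wrist",(177.4,270.6),T[1]),ray("wrist",(289.1,246.1),T[2])]
print(tri(J),[plane(j,45).round(1) for j in J]); print(tri(S),[plane(j,55).round(1) for j in S]); print("piv",plane(ray("wrist",(162.6,236.1),T[2]),54))
```

```text
(array([443.79818669, 199.5017956 ,  38.21088207]), [0.5, 0.5]) [array([442.6, 199.1,  45. ]), array([442.4, 196.7,  45. ])]
(array([522.70825491,  11.43986076,  47.91123975]), [2.3, 1.8, 0.7]) [array([516.4,  16. ,  55. ]), array([521.5,  13.3,  55. ]), array([521.2,  11.9,  55. ])]
piv [543.25353096 -94.75264092  54.        ]
```

Run:
```python
from h import *
q=quat(np.radians(-164)); st=lambda m:(lambda s:print(m,round(s["time_s"],2),s["tool_pos"].round(1) if hasattr(s["tool_pos"],"round") else s["tool_pos"],np.round(s["force"],1),round(s["width"],2),round(s["grip_force"],1)))(env.read_state())
env.reach([442,197.5,170],q); set_gripper(60); st("above")
print(env.move_l([442,197.5,89],rate=80,f_stop=6)); st("down")
set_gripper(31); st("grip")
env.hold(.2); st("held")
```

```text
above 5.16 [442.1 197.4 170. ] [ 0.9 -0.2 -0.1] 59.94 0.0
False
down 6.33 [442.3 197.6  89.4] [ 0.2 -1.1 -0. ] 60.26 0.0
grip 6.9 [442.1 197.6  89.2] [0.8 0.4 3.6] 32.18 30.0
held 7.1 [442.1 197.6  89.2] [-0.8  0.8  5.4] 32.59 30.0
```

Run:
```python
from h import *
q=quat(np.radians(-164)); st=lambda m:(lambda s:print(m,round(s["time_s"],2),np.round(s["tool_pos"],1),np.round(s["force"],1),round(s["width"],2),round(s["grip_force"],1)))(env.read_state())
env.move_l([442,197.5,190],rate=120); st("lift")
env.move_l([521,12,190],rate=130); env.hold(.3); st("over")
T=toolT(); im=viewer.camera("wrist"); cv2.imwrite("pics/w3.png",im); b=viewer.camera("side"); a=viewer.camera("scene")
cv2.imwrite("pics/s3.png",np.hstack([cv2.resize(im[130:370,180:460],(350,300)),cv2.resize(b[150:350,220:440],(330,300))]))
print(proj([521,12,55],T))
```

```text
lift 8.09 [441.6 197.3 189.4] [ 0.   0.  -0.6] 32.18 30.0
over 10.09 [521.   12.3 190. ] [ 0.1  0.1 -0.7] 32.33 30.0
[317.28115073 258.00004138]
```

View pics/s3.png

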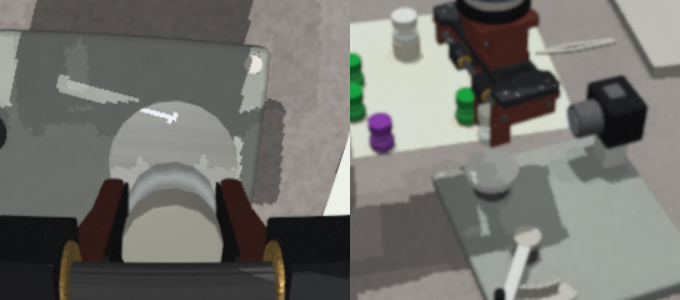

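The jar is held. In the wrist crop the stage centre is at about (173,165), with the jar cap centre at (172,233). They are aligned sideways. Now I'll check the fore-aft offset.

Run:
```python
from h import *
T=toolT(); im=cv2.imread("pics/w3.png"); print("cap pred",proj([521,12.3,146],T))
g=cv2.cvtColor(im[130:360,200:440],cv2.COLOR_BGR2GRAY); g=cv2.resize(g,None,fx=3,fy=3,interpolation=cv2.INTER_CUBIC)
for r0,r1 in((30,48),(48,62)):
  k=cv2.HoughCircles(g,cv2.HOUGH_GRADIENT_ALT,1,6,param1=100,param2=.5,minRadius=3*r0,maxRadius=3*r1)
  for c in ([] if k is None else k[0]):
    uv=(c[0]/3+200-.3,c[1]/3+130-.3); print(np.round([*uv,c[2]/3],1),"z55",plane(ray("wrist",uv,T),55).round(1),"z146",plane(ray("wrist",uv,T),146).round(1))
```

```text
cap pred [318.65225687 326.85668916]
[319.  305.7  44.7] z55 [551.5  21.7  55. ] z146 [512.4  10.  146. ]
[315.7 318.4  39.1] z55 [560.8  22.2  55. ] z146 [517.8  10.2 146. ]
[310.4 311.4  42.6] z55 [556.9  17.5  55. ] z146 [515.5   7.5 146. ]
[323.4 304.4  41. ] z55 [549.8  24.1  55. ] z146 [511.4  11.4 146. ]
[308.7 304.4  37. ] z55 [552.4  15.1  55. ] z146 [512.9   6.1 146. ]
[319.  299.7  35.8] z55 [547.4  20.6  55. ] z146 [510.    9.3 146. ]
[323.7 315.   44.1] z55 [557.   26.5  55. ] z146 [515.6  12.7 146. ]
[315.7 333.4  40.3] z55 [571.5  25.2  55. ] z146 [524.1  12.  146. ]
[323.7 315.   32.5] z55 [557.   26.5  55. ] z146 [515.6  12.7 146. ]
```

Run:
```python
from h import *
st=lambda m:(lambda s:print(m,round(s["time_s"],2),np.round(s["tool_pos"],1),np.round(s["force"],1),round(s["width"],2),round(s["grip_force"],1)))(env.read_state())
env.move_l([521,12,152],rate=80); st("near")
print(env.move_l([521,12,139],rate=12,f_stop=4)); st("touch")
set_gripper(56); env.hold(.2); st("open")
env.move_l([521,12,235],rate=100); env.hold(.2)
T=toolT(); a=viewer.camera("wrist"); np.save("T4.npy",T); b=viewer.camera("side"); cv2.imwrite("pics/w4.png",a); cv2.imwrite("pics/side4.png",b); cv2.imwrite("pics/scene4.png",viewer.camera("scene")); st("up")
cv2.imwrite("pics/m4.png",np.hstack([cv2.resize(a[130:370,100:460],(450,300)),cv2.resize(b[180:380,220:440],(330,300))]))
print(proj([521,12,55],T),proj([521,12,100],T))
```

```text
near 10.87 [521.   12.  151.8] [ 0.2 -0.3 -1.5] 32.73 30.0
True
touch 11.57 [521.   12.  144.1] [-0.8 -0.2  6.9] 32.37 30.0
open 12.35 [520.6  12.  143.6] [-0.7  0.2 -0.1] 55.54 0.0
up 13.77 [520.9  12.  234.7] [-0.9  0.6  0.7] 55.6 0.0
[317.29682183 241.32711438] [317.39937662 259.25169428]
```

View pics/m4.png

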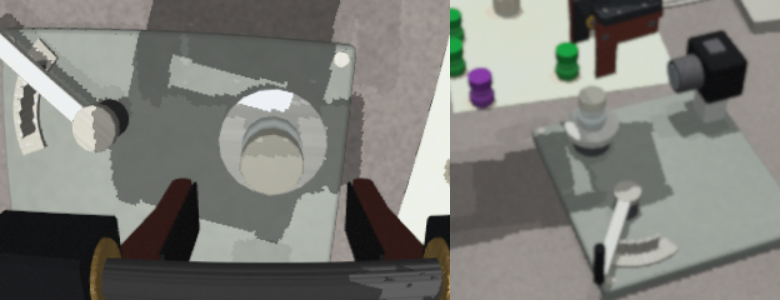

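The jar stands centred: in the crop the cap is at (272,164) and the stage at (271,141), both within about 2 mm of prediction. Touchdown at TCP z 144 confirms the stage is 55 mm high. In the same crop the pivot is at (96,129). Next I'll close the fingers, go to the clockwise side of the handle and make contact.

```bash
cat >> h.py <<'E'
PIV=np.array([543.,-95.])
def pose(phi,off=16.,z=145.):
    r=np.array([np.cos(phi),np.sin(phi)]); t=np.array([-r[1],r[0]]); p=PIV+115*r-off*t
    return [*p,z],quat(phi-np.pi/2)
def st(m): s=env.read_state(); print(m,round(s["time_s"],2),np.round(s["tool_pos"],1),np.round(s["force"],1),round(s["width"],2))
E
python3 - <<'E'
from h import *
T=np.load("T4.npy"); print(plane(ray("wrist",(176.8,233.2),T),54))
p,q=pose(-2.0,45,210); print(env.ik(p,q),env.ik(*pose(-1.4)))
env.reach(p,q); set_gripper(0); st("above")
print(env.move_l(pose(-2.0,45)[0],rate=100,f_stop=8)); st("down")
print(env.move_l(pose(-2.0,22)[0],rate=40,f_stop=3)); 
print(env.move_l(pose(-2.0,10)[0],rate=12,f_stop=2)); st("contact")
d=np.array(env.read_state()["tool_pos"])[:2]-PIV; t=np.array([-np.sin(-2.),np.cos(-2.)]);print("off",-d@t)
b=viewer.camera("side"); cv2.imwrite("pics/side5.png",cv2.resize(b[230:420,230:450],(660,570)))
E
```

```text
[544.58398196 -92.95718942  54.        ]
[-4.03239981e-01  3.66471092e-01  1.99246391e+00 -4.44089210e-16
  7.82657648e-01 -1.54483263e+00] [-3.88667987e-01  5.85655884e-01  1.80372107e+00 -4.44089210e-16
  7.52215700e-01 -2.13026064e+00]
above 15.54 [ 454.2 -180.9  210. ] [-0.6  0.4  0.1] 0.44
False
down 16.34 [ 454.5 -180.9  145.2] [ 0.7 -0.   0.2] -0.15
False
True
contact 17.66 [ 480.  -192.7  144.6] [ 0.5  0.9 -1.3] 0.8
off 16.627524205956213
```

View pics/side5.png

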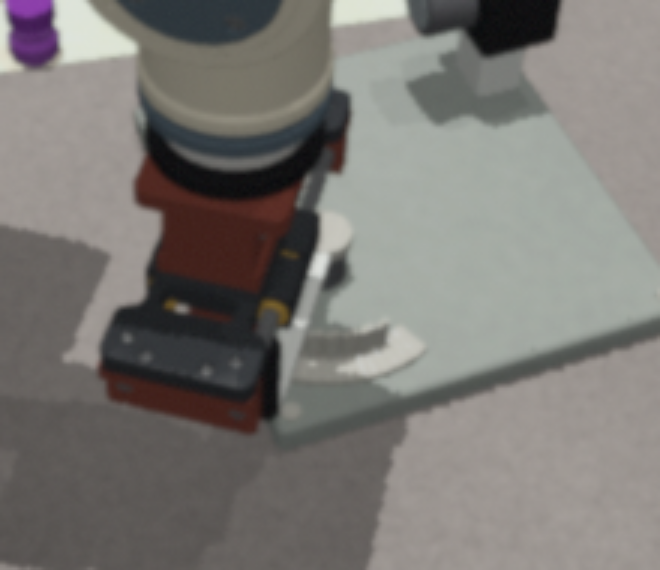

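The fingers stand beside the black handle, around (270,370) in the crop, and contact came where I expected it. Now I'll push in small steps and log the tangential force.

```bash
cat >> h.py <<'E'
def push(phis,log="log.txt"):
    for phi in phis:
        p,q=pose(phi); env.move_l(p,q,rate=12); F=[];P=[]
        for _ in range(6): env.hold(.02); s=env.read_state(); F.append(s["force"][:2]); P.append(s["tool_pos"][:2])
        t=np.array([-np.sin(phi),np.cos(phi)]); d=np.mean(P,0)-PIV
        # actual lever angle from measured tool position (face 16 mm from post axis)
        act=np.arctan2(d[1],d[0])+np.arctan2(16,115)
        print(f"{phi:.3f} act {act:.3f} F {-np.mean(F,0)@t:.1f} t {s['time_s']:.2f}")
E
python3 - <<'E'
from h import *
push(np.arange(-2.0,-1.74,.01))
E
```

```text
-2.000 act -2.004 F 1.4 t 18.06
-1.990 act -2.000 F 5.6 t 18.41
-1.980 act -1.990 F 5.3 t 18.76
-1.970 act -1.980 F 5.3 t 19.11
-1.960 act -1.970 F 5.0 t 19.46
-1.950 act -1.960 F 5.2 t 19.81
-1.940 act -1.946 F 4.7 t 20.16
-1.930 act -1.926 F 2.2 t 20.51
-1.920 act -1.917 F 1.5 t 20.86
-1.910 act -1.909 F 2.0 t 21.21
-1.900 act -1.902 F 4.0 t 21.56
-1.890 act -1.892 F 5.0 t 21.91
-1.880 act -1.883 F 5.8 t 22.26
-1.870 act -1.873 F 5.6 t 22.61
-1.860 act -1.864 F 5.7 t 22.96
-1.850 act -1.853 F 5.8 t 23.31
-1.840 act -1.844 F 5.6 t 23.66
-1.830 act -1.834 F 5.9 t 24.01
-1.820 act -1.823 F 5.5 t 24.36
-1.810 act -1.813 F 5.8 t 24.71
-1.800 act -1.802 F 5.2 t 25.06
-1.790 act -1.790 F 4.3 t 25.41
-1.780 act -1.776 F 1.9 t 25.76
-1.770 act -1.768 F 1.9 t 26.11
-1.760 act -1.759 F 1.5 t 26.46
-1.750 act -1.752 F 4.4 t 26.81
```

Clicks one (about -1.937) and two (about -1.785) are clear and 0.15 rad apart, as expected. Continuing.

Run:
```python
from h import *
push(np.arange(-1.74,-1.465,.01))
```

```text
-1.740 act -1.743 F 5.7 t 27.16
-1.730 act -1.735 F 5.7 t 27.51
-1.720 act -1.725 F 6.1 t 27.86
-1.710 act -1.716 F 6.2 t 28.21
-1.700 act -1.705 F 6.2 t 28.56
-1.690 act -1.695 F 6.1 t 28.91
-1.680 act -1.685 F 6.3 t 29.26
-1.670 act -1.675 F 6.5 t 29.61
-1.660 act -1.665 F 6.0 t 29.96
-1.650 act -1.655 F 5.7 t 30.31
-1.640 act -1.643 F 4.8 t 30.66
-1.630 act -1.629 F 3.3 t 31.01
-1.620 act -1.618 F 2.6 t 31.36
-1.610 act -1.609 F 2.4 t 31.71
-1.600 act -1.602 F 4.7 t 32.06
-1.590 act -1.594 F 5.9 t 32.41
-1.580 act -1.585 F 6.2 t 32.76
-1.570 act -1.576 F 6.7 t 33.11
-1.560 act -1.566 F 6.5 t 33.46
-1.550 act -1.556 F 6.9 t 33.81
-1.540 act -1.546 F 6.8 t 34.16
-1.530 act -1.536 F 6.5 t 34.51
-1.520 act -1.526 F 6.8 t 34.86
-1.510 act -1.516 F 6.5 t 35.21
-1.500 act -1.505 F 6.4 t 35.56
-1.490 act -1.493 F 5.7 t 35.91
-1.480 act -1.480 F 3.8 t 36.26
-1.470 act -1.468 F 3.2 t 36.61
```

Click three came at about -1.637 and click four at about -1.485. I'll go a little past the dip, well short of the fifth at about -1.337, then check.

Run:
```python
from h import *
push([-1.46,-1.45,-1.44,-1.43,-1.425]); env.hold(.5); st("end")
b=viewer.camera("side"); a=viewer.camera("scene")
cv2.imwrite("pics/m6.png",np.hstack([cv2.resize(a[110:310,160:380],(396,360)),cv2.resize(b[180:380,220:440],(396,360))]))
```

```text
-1.460 act -1.459 F 3.1 t 36.96
-1.450 act -1.452 F 4.8 t 37.31
-1.440 act -1.445 F 6.7 t 37.66
-1.430 act -1.436 F 6.5 t 38.01
-1.425 act -1.432 F 7.1 t 38.36
end 38.86 [ 543.1 -211.2  145. ] [-6.9 -3.1  2.6] 0.71
```

View pics/m6.png

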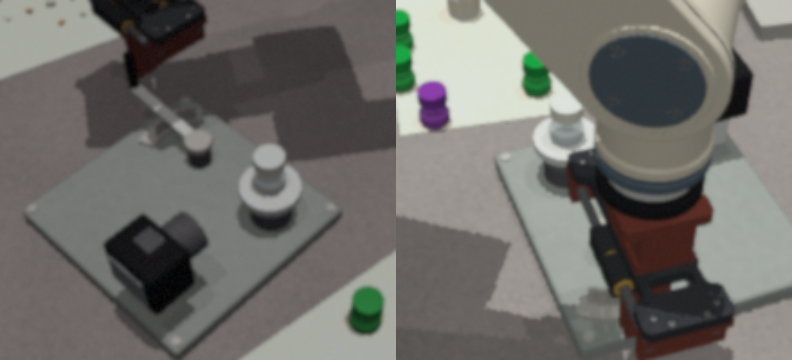

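The jar stands upright and centred on the raised stage, at (268,170) in the left crop. The fingers hold the lever at its handle, at (130,70) in the same crop, about 0.98 rad on the quadrant with roughly 7 N of push.

```bash
python3 -c "
from station import workorder
print(workorder.sign_off())"
```

```text
the job is handed in; nothing more can be done
None
```

The job is handed in (sign-off returned no verdict): the short jar is standing upright in the middle of the stage, and the fingers are holding the lever just past its fourth click with about 7 N, well short of the fifth.

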